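# Tip shortbread from a flap-end caddy onto a glass tray

### The job

Pick up the black caddy, hold it low over the glass tray and tip its white flap end down, only as far as it takes for the flap to swing open and all three shortbread fingers to slide out gently into the tray; keep well short of standing the caddy on its end. Then stand the empty caddy upright again in the middle of its round cork mat, not dropping it, and let go. Leave the two tea glasses and the sugar dish where they are, and do not push the tray about or bang the caddy on it.

Things in the scene. Friction and masses are not known exactly. Their poses are not given: they have to be found in the camera images.
- caddy_center (a point): Centre of the black caddy, a closed box 156 long (its x), 48 wide (y), 60 high (z), walls 4; the point is half-way up, 30 above the underside. Its plain straight sides can be gripped from above across the 48. The -x end is the mouth, closed only by the white flap; the +x end is solid. It starts upright on the cork mat, mouth towards the robot within about 45 degrees.
- caddy_mouth (a point): The middle of the lower lip of the caddy's mouth, where shortbread leaves: 76 mm from caddy_center towards -x and 26 mm below it. Same axes as the caddy. Held some 75 mm above the counter it clears the pieces; if they pile up under it and hold back the last one, draw the caddy back and up a little.
- caddy: The same black plastic caddy; a 14 mm wide viewing slot runs along its roof and the shortbread shows through; origin at the centre of its underside, axes as for caddy_center. About 0.16 kg, plus 60 g of shortbread. Its inside is glossy (friction about 0.3): shortbread begins to slide when it is tipped some 15 to 20 degrees, and runs out freely at 25 to 45.
- flap (a joint): The white flap that closes the caddy's -x end, 44 wide and 53 high, hinged along the top edge of the mouth, 3 mm below the roof's top. 0 = shut, positive = its lower edge swung outwards (rad), up to 1.9. A very weak spring and its own weight keep it shut while the caddy is upright; it swings out as the mouth is tipped down and falls shut again by itself.
- tray: Clear rectangular glass tray with a greenish rim, 190 (x) by 250 (y) by 30 high outside, open on top, walls 6 and floor 5 to 6 thick; origin at the centre of its underside. 0.9 kg, loose on the counter.
- mat: Round cork mat, 200 across, 4 thick, fixed on the counter; origin at the centre of its underside.
- bar1_center (a point): Centre of shortbread finger 1, biscuit-coloured, 66 (x) by 28 (y) by 15 (z) mm, about 20 g. It starts lying lengthwise inside the caddy: 1 near the mouth, 2 near the solid end, 3 on top of the two.
- bar2_center (a point): Centre of shortbread finger 2, biscuit-coloured, 66 (x) by 28 (y) by 15 (z) mm, about 20 g. It starts lying lengthwise inside the caddy: 1 near the mouth, 2 near the solid end, 3 on top of the two.
- bar3_center (a point): Centre of shortbread finger 3, biscuit-coloured, 66 (x) by 28 (y) by 15 (z) mm, about 20 g. It starts lying lengthwise inside the caddy: 1 near the mouth, 2 near the solid end, 3 on top of the two.
- glass1: Tea glass, 68 across the top, 90 high; origin at the centre of its underside. Bystander.
- glass2: Tea glass, same as glass1. Bystander.
- dish: White lidded sugar dish, 96 across, 74 high; origin at the centre of its underside. Bystander.

How it is judged:
By the outcome, as a careful person would: the job done as asked, in the order asked, and still so for the second after the job is handed in, with the robot touching nothing.
It also fails if it takes over 48 s, if anything falls off the work surface, if the arm or the gripper's body presses on something with over 40 N, if the wrist force passes 120 N, or if a joint passes its speed limit or range.

### The arm

A 7-joint arm with a two-finger parallel gripper is mounted at the origin on the work surface. World frame = base frame: x ahead of the robot, y to its left, z up, the work surface at z = 0. Lengths are in m, angles in rad, forces in N, time in s.
With the tool pointing down it reaches from about 0.425 to 0.875 m from the base axis. Payload 4.7 kg.
Tool frame: the origin (TCP) lies on the centre line of the jaws, within the pads' length; the fingertips stand 14 mm ahead of it and the grasp point (between the pads) lies 5 mm behind it (bot.finger_overhang is the distance from the TCP to the fingertips, in m); z points along the fingers, y is the line along which they close (so a half turn about z gives the same grasp; the last joint's range is limited). The gripper opens to 85 mm and grips with 20 to 120 N. Pads are 22 mm wide; open, the fingers measure 114 mm over their backs; the gripper's body (76 mm by 85 mm) begins 54 mm behind the grasp point. The pads swing forward as they close: fully open they stand 13 mm farther back than shut.
Start: joints at [-1.29, 0.321, -0.07, 1.45, 0.023, 1.371, -0.057], TCP at [0.171, 0.627, 0.245] pointing down, gripper open.
Joint ranges: [-2.86, 2.86], [-0.3, 2.09], [-1.38, 1.24], [0.06, 2.45], [-1.56, 4.7], [0.09, 2.05], [-2.69, 2.69]. Speed limits (rad/s): [2.57, 2.57, 3.14, 3.14, 3.14, 3.14, 3.14].

### API

Orientations are given as a rotation vector (axis times angle).
In Python, from cell import bot, set_gripper, ik, imaging, job gives the robot as it stands. The module is installed in compiled form; this text tells all that it offers. Calls block until the motion is done:
- bot.reach(position, orientation): joint-space move of the TCP to a pose.
- bot.movel(position, rate=0.15, attitude=None, stop_force=None): straight line of the TCP; attitude=None keeps the orientation; rate is the mean speed in m/s. With stop_force (N) it stops when the force on the tool has changed by that much, and returns True; else False.
- bot.move_j(angles): joint-space move.
- set_gripper(opening, newtons=None): opening from 0.0 (shut) to 1.0 (fully open); newtons is the grip in N (None keeps the last); returns when the fingers have stopped.
- bot.wait(seconds).
- ik(position, orientation): joint angles nearest the present ones, or None.
- imaging.grab_frame(name): name is "side" or "top" or "wrist"; returns a dict with "img" (420x560x3 uint8, red, green, blue), "K" (3x3 intrinsics, pixels), "extrinsics" (4x4, takes a point from world to camera coordinates). Camera axes: x right, y up, looking along -z (the intrinsics and any distortion apply to the point x, -y, -z); pixel columns grow to the right and rows downward; lengths in m; the calibration is good to about 2 mm. A picture is of the moment at which its call begins. There is no depth.
A pose or a line that the arm cannot do raises bot.Unreachable and nothing moves.
- job.job_done(): hands the job in; it is judged then, once.
Readings, each from a call of its own:
- bot.read_time(): time.
- bot.read_q(): joint angles.
- bot.read_joint_velocities(): joint speeds.
- bot.read_joint_efforts(): joint torques, N m.
- bot.read_tool_pos(): TCP position.
- bot.read_tool_rot(): TCP orientation.
- bot.read_contact_force(): force on the tool from outside, world axes, zero at the start.
- bot.read_wrist_torque(): the same for the moment, N m.
- bot.read_finger_gap(): opening from 0.0 (shut) to 1.0 (fully open).
- bot.read_grip_force(): force on a finger pad.
Only numpy, scipy, OpenCV 4.12 (cv2) and the standard library are available. Lean on these libraries where they do the work, as an engineer would, in place of code of your own. Each camera call takes 0.05 s, during which the arm holds its last target. There are 200 camera calls.

## Working session

There is one attempt and no reset: what is moved stays moved. The work goes in short steps, each a Python script; the robot and the scene stay as the last script left them, time stands still between calls to the robot, and variables do not carry over. Pictures are saved under pics/ and viewed, at most 12 in all, crops included, and the job is handed in when it is done.

```bash
mkdir -p pics
python3 - <<'E'
from cell import bot, imaging
import cv2, numpy as np
for n in ["top","side"]:
    f=imaging.grab_frame(n); cv2.imwrite(f"pics/{n}0.png",f["img"][:,:,::-1]); np.savez(f"{n}0.npz",**{k:f[k] for k in("img","K","extrinsics")})
    E=f["extrinsics"]; print(n,f.keys(),f["K"].round(1).tolist(),(-E[:3,:3].T@E[:3,3]).round(3))
print(bot.read_time(),bot.read_tool_pos(),bot.read_tool_rot(),bot.finger_overhang)
E
```

```text
top dict_keys(['img', 'K', 'extrinsics']) [[424.4, 0.0, 286.6], [0.0, 424.4, 208.9], [0.0, 0.0, 1.0]] [ 0.424 -0.049  0.906]
side dict_keys(['img', 'K', 'extrinsics']) [[398.3, 0.0, 280.6], [0.0, 398.3, 206.8], [0.0, 0.0, 1.0]] [0.439 0.56  0.738]
0.1 [0.17131029 0.62654956 0.24432533] [-4.17831689e-01 -3.11353942e+00  2.70089863e-03] 0.014
```

View pics/top0.png

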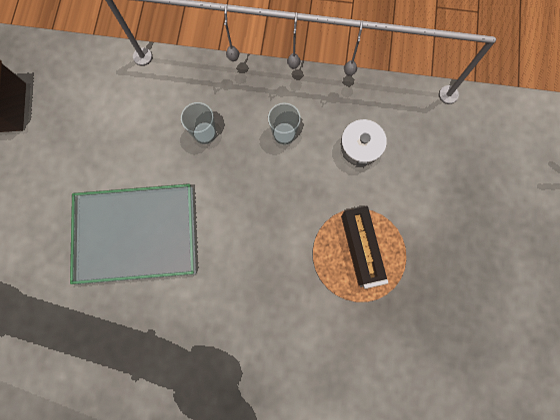

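View pics/side0.png

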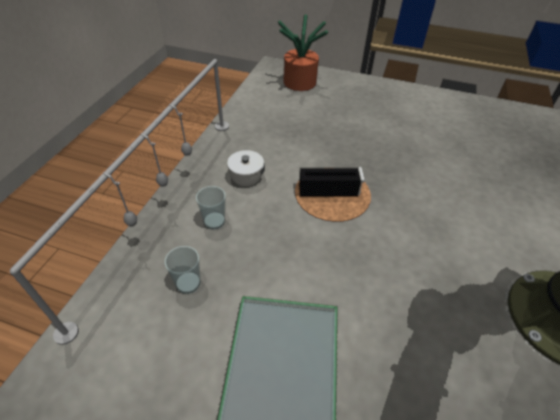

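The top view shows the caddy's roof centred near (365,246) with its mouth at (375,284), the mat near (360,255), the tray near (133,234), and the glasses and dish further out. The side view agrees. Next I'll measure these positions.

```bash
cat > h.py <<'E'
import numpy as np, cv2
def ray(f,uv,z):
    K,E=f["K"],f["extrinsics"]; R=E[:3,:3]; c=-R.T@E[:3,3]
    uv=np.atleast_2d(uv).astype(float)
    d=np.c_[(uv[:,0]-K[0,2])/K[0,0],-(uv[:,1]-K[1,2])/K[1,1],-np.ones(len(uv))]@R
    return c+d*((z-c[2])/d[:,2])[:,None]
def big(m,roi=None):
    m=m.astype(np.uint8)
    if roi: k=np.zeros_like(m);k[roi[1]:roi[3],roi[0]:roi[2]]=1;m=m*k
    n,l,s,c=cv2.connectedComponentsWithStats(m,connectivity=8)
    return (l==1+np.argmax(s[1:,4])).astype(np.uint8)
def contour(m): return max(cv2.findContours(m,cv2.RETR_EXTERNAL,cv2.CHAIN_APPROX_NONE)[0],key=cv2.contourArea)[:,0]
def rect(p):
    (c,wh,a)=cv2.minAreaRect((p[:,:2]*1000).astype(np.float32)); return np.round(c,1),np.round(wh,1),round(a,1)
E
python3 - <<'E'
from h import *
f=np.load("top0.npz"); s=np.load("side0.npz")
def hsv(f): return cv2.cvtColor(f["img"],cv2.COLOR_RGB2HSV).astype(int)
h=hsv(f);H,S,V=h[...,0],h[...,1],h[...,2]
# mat incl. caddy: hull ellipse
cork=big((S>90)&(H<20),(300,195,420,310))
for n,ff in(("top",f),("side",s)):
    h2=hsv(ff); roi=(300,195,420,310) if n=="top" else (285,160,385,225)
    m=big((h2[...,1]>90)&(h2[...,0]<20),roi)
    c=contour(m); p=ray(ff,c,0.004)
    hull=cv2.convexHull((p[:,:2]*1000).astype(np.float32))
    print("mat",n,cv2.minEnclosingCircle(hull))
tr=(S>60)&(H>45)&(H<90)&(V>60)
c=contour(big(tr,(60,175,205,295)));print("tray",rect(ray(f,c,0.03)),c.min(0),c.max(0))
# slot in roof: z=.064
sl=big((H>10)&(H<30)&(S>90)&(V>140),(345,205,380,280)); 
p=ray(f,np.argwhere(sl)[:,::-1],0.05);print("bars in slot",rect(p),sl.sum())
bl=big((V<60),(335,195,395,292));c=contour(bl);print(c.min(0),c.max(0)); print("black@64",rect(ray(f,c,0.064)))
fl=big((V>170)&(S<40),(355,270,395,295));p=np.argwhere(fl)[:,::-1];print("flap",p.mean(0),ray(f,p,0.06).mean(0).round(3))
g=cv2.resize(f["img"][195:310,300:420],None,fx=5,fy=5,interpolation=cv2.INTER_NEAREST)
cv2.imwrite("pics/crop.png",g[:,:,::-1])
E
```

```text
mat top ((534.9911499023438, -192.64425659179688), 99.64978790283203)
mat side ((534.6846923828125, -187.04400634765625), 98.31158447265625)
tray (array([512.4, 286.9]), array([190. , 250.4]), 12.5) [ 70 184] [193 283]
bars in slot (array([ 551.8, -194.5]), array([121.4,  12.6]), 20.3) 322
[342 207] [386 284]
black@64 (array([ 547.1, -188.7]), array([149.7,  56.5]), 20.1)
flap [375.65979381 283.41237113] [ 0.474 -0.222  0.06 ]
```

View pics/crop.png

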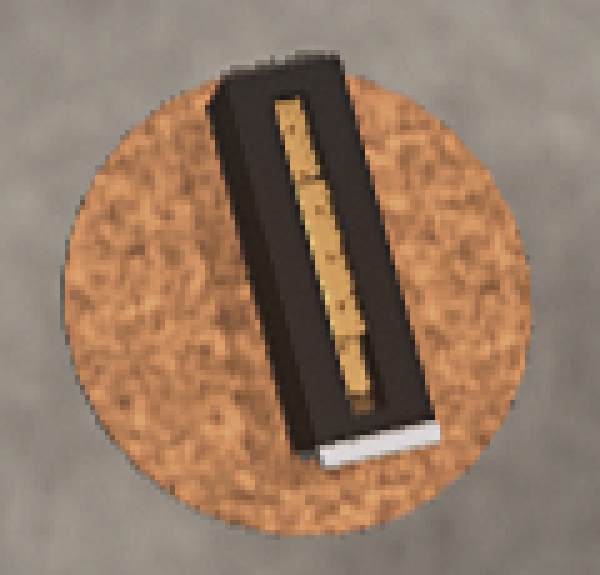

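The crop shows the roof corners at crop pixels (222,78), (340,58), (436,418) and (317,443), with the flap at the bottom. I'll cast the roof corners, then check IK for grasp, tip and place.

```bash
cat >> h.py <<'E'
from scipy.spatial.transform import Rotation as Ro
def tool(yaw,tip=0.,flip=False):
    """caddy +x heading yaw, tipped mouth-down by tip; tool z down, tool y along caddy y. returns caddy R, tool rotvec"""
    C=Ro.from_euler('z',yaw)*Ro.from_euler('y',-tip)   # checked: mouth goes down for tip>0
    T=C*Ro.from_matrix(np.array([[1,0,0],[0,-1,0],[0,0,-1.]]))
    if flip: T=T*Ro.from_euler('z',np.pi)
    return C,T.as_rotvec()
E
python3 - <<'E'
from h import *
from cell import bot,ik
f=np.load("top0.npz")
c=np.array([(222,78),(340,58),(436,418),(317,443)])/5.+[300,195]-.5
p=ray(f,c,0.064)[:,:2];print(p.round(4),p.mean(0)); 
L=(p[0]+p[1]-p[2]-p[3])/2; print(np.linalg.norm(L),np.linalg.norm(p[0]-p[1]),np.degrees(np.arctan2(L[1],L[0])))
C,_=tool(0,.6);print("mouth z",C.apply([-.076,0,-.026]))
for flip in(0,1):
  print("pick",ik([.547,-.194,.05],tool(.37,0,flip)[1]))
  for yd in(0,40,-40,90,-90,-60,60):
    r=[]
    for t in(0,20,30,40,50):
        yaw=np.radians(yd);C,rv=tool(yaw,np.radians(t),flip)
        mouth=np.array([.512,.287,.08])+C.apply([.03,0,0])*[1,1,0]
        pos=mouth-C.apply([-.076,0,-.026])
        r.append(ik(pos,rv))
    print(flip,yd,[None if q is None else np.round(q,2).tolist() for q in r])
E
```

```text
[[ 0.6116 -0.1437]
 [ 0.6263 -0.1904]
 [ 0.4874 -0.2415]
 [ 0.4715 -0.1962]] [ 0.54920092 -0.19294971]
0.1488164768807228 0.04891517848197809 20.36063192872971
mouth z [-0.0480448   0.         -0.06437155]
pick [-0.44008956  0.48584377  0.90273732  1.85866691 -0.44646036  1.01406301
 -0.5509151 ]
0 0 [[-0.86, 0.52, 0.52, 1.54, -0.27, 1.16, -1.85], [-0.88, 0.25, 0.34, 1.84, 0.15, 0.77, -2.22], [-0.72, 0.15, 0.07, 1.98, 0.51, 0.65, -2.58], None, None]
0 40 [[-0.88, 0.52, 0.42, 1.51, -0.22, 1.16, -1.3], [-0.86, 0.24, 0.36, 1.85, -0.21, 0.73, -1.27], [-0.83, 0.13, 0.32, 2.01, -0.27, 0.5, -1.2], [-0.8, 0.03, 0.3, 2.17, -0.5, 0.28, -0.94], [-0.4, -0.02, -0.07, 2.31, 4.64, 0.17, 0.22]]
0 -40 [[-1.18, 0.6, 1.07, 1.69, -0.56, 1.19, -2.25], [-1.47, 0.45, 1.07, 1.82, -0.09, 0.95, -2.69], [0.3, 0.65, -1.32, 1.82, 1.17, 1.43, 2.67], [0.13, 0.57, -1.18, 1.86, 1.22, 1.46, 2.56], [-0.75, 0.32, -0.21, 1.92, 1.01, 1.25, 2.54]]
0 90 [[-0.93, 0.42, 0.3, 1.63, -0.13, 1.11, -0.6], [-0.81, 0.27, 0.34, 1.81, -0.49, 0.96, -0.22], [-0.78, 0.24, 0.42, 1.9, -0.74, 0.95, 0.03], [-0.77, 0.25, 0.52, 1.96, -0.99, 1
[... 1696 characters left out ...]
, 0.44, 1.07, 2.03, -1.36, 1.33, -2.53]]
1 -90 [[-0.77, 0.22, 0.43, 1.9, -0.1, 1.05, -0.3], [-0.96, 0.33, 0.43, 1.75, 0.17, 1.27, -0.6], [-1.03, 0.43, 0.43, 1.67, 0.25, 1.4, -0.68], [-1.06, 0.53, 0.41, 1.58, 0.33, 1.53, -0.75], [-1.09, 0.65, 0.39, 1.48, 0.4, 1.66, -0.79]]
1 -60 [[-0.72, 0.33, 0.4, 1.76, -0.14, 1.08, 0.26], [-0.9, 0.3, 0.35, 1.78, 0.28, 1.11, -0.17], [-1.01, 0.33, 0.35, 1.78, 0.44, 1.17, -0.35], [-1.11, 0.39, 0.35, 1.77, 0.57, 1.26, -0.5], [-1.2, 0.46, 0.36, 1.75, 0.67, 1.35, -0.61]]
1 60 [[-0.64, 0.47, 0.01, 1.53, -0.01, 1.14, 1.99], [-0.65, 0.24, 0.14, 1.83, -0.29, 0.78, 2.27], [-0.81, 0.16, 0.36, 1.98, -0.58, 0.64, 2.57], [0.67, 0.25, -1.14, 2.08, -0.45, 0.43, 2.59], None]
```

Measured: caddy centre ≈ (0.546, -0.1945) with yaw 20.4°, mat centre (0.535, -0.190), tray centre (0.512, 0.287) with yaw 12.5°. The sizes match those given. Now I'll grasp and lift.

Run:
```python
from h import *
from cell import bot,set_gripper,imaging
yaw=np.radians(20.4);_,rv=tool(yaw)
bot.reach([.546,-.1945,.17],rv)
print(bot.read_time(),bot.read_q().round(2))
print(bot.movel([.546,-.1945,.040],rate=.1,stop_force=8),bot.read_tool_pos().round(4))
set_gripper(0.3,45)
print(bot.read_finger_gap()*.085,bot.read_grip_force(),bot.read_contact_force())
f=imaging.grab_frame("top");cv2.imwrite("pics/grip.png",f["img"][:,:,::-1])
bot.movel([.546,-.1945,.075],rate=.07)
bot.wait(.2)
f=imaging.grab_frame("side");cv2.imwrite("pics/lift.png",cv2.resize(f["img"][100:310,200:480],None,fx=2,fy=2)[:,:,::-1])
print(bot.read_time(),bot.read_finger_gap()*.085,bot.read_grip_force(),bot.read_contact_force().round(2),bot.read_q().round(2))
```

```text
3.2667 [-0.4   0.28  0.82  1.75 -0.22  1.2  -0.73]
False [ 0.5466 -0.1947  0.0407]
0.04722716470880958 47.17752814292908 [0.29501555 0.93410662 2.75471103]
6.1 0.04756475252880164 46.668172627687454 [-0.38 -0.31 -1.57] [-0.35  0.4   0.78  1.84 -0.32  1.03 -0.66]
```

View pics/lift.png

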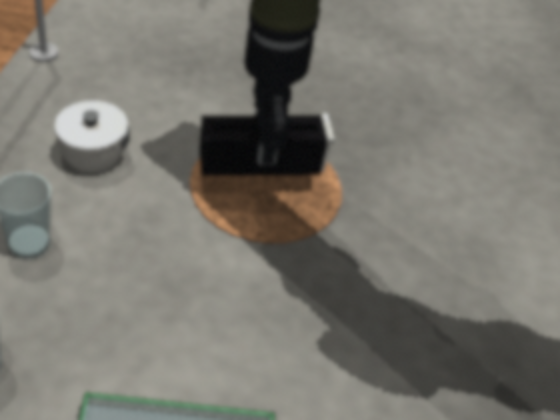

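The side crop shows the caddy held level above the mat with its flap shut. Next is the carry to the tray and a gradual tip to 24°, with pictures.

```bash
cat >> h.py <<'E'
TC=np.array([.512,.287,0]); YT=np.radians(102.5)
def mouthpose(back,z,tipdeg,yaw=YT):
    C,rv=tool(yaw,np.radians(tipdeg))
    ax=np.array([np.cos(yaw),np.sin(yaw),0])
    return TC+ax*back+[0,0,z]-C.apply([-.076,0,-.026-.006])*1.0, rv
E
python3 - <<'E'
from h import *
from cell import bot,imaging
bot.movel([.54,-.18,.14],rate=.1)
p,rv=mouthpose(.03,.09,0)
bot.movel(p+[0,0,.03],rate=.18,attitude=rv); print(bot.read_time(),bot.read_q().round(2))
p,rv=mouthpose(.03,.078,0);bot.movel(p,rate=.08,attitude=rv)
for t in(10,18,24):
    p,rv=mouthpose(.03,.078,t);bot.movel(p,rate=.03,attitude=rv)
bot.wait(.5)
print(bot.read_time(),bot.read_q().round(2),bot.read_contact_force().round(2))
a=[imaging.grab_frame(n)["img"] for n in("top","side")]
a=np.hstack([a[0][120:360,0:300],a[1][180:420,130:430]]);cv2.imwrite("pics/tip24.png",cv2.resize(a,(800,320))[:,:,::-1])
E
```

```text
10.25 [-0.98  0.33  0.32  1.64 -0.11  1.18 -0.41]
13.025 [-0.7   0.27  0.27  1.81 -0.56  1.04  0.06] [ 0.11  0.09 -1.35]
```

View pics/tip24.png

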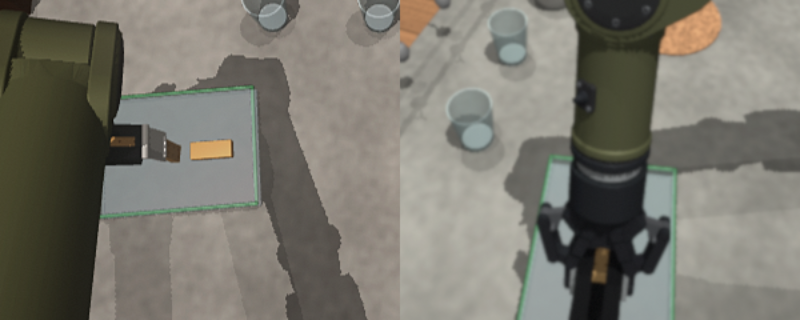

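One bar lies in the tray at about (210,150) and a second is coming out at (172,152). A bar still shows in the slot. I'll tip a little more and draw back slightly.

Run:
```python
from h import *
from cell import bot,imaging
for b,z,t,w in((.03,.08,30,.6),(.045,.086,33,.6)):
    p,rv=mouthpose(b,z,t);bot.movel(p,rate=.03,attitude=rv);bot.wait(w)
    print(bot.read_time(),bot.read_contact_force().round(2))
a=[imaging.grab_frame(n)["img"] for n in("top","side")]
a=np.hstack([a[0][120:360,0:300],a[1][180:420,130:430]]);cv2.imwrite("pics/tip33.png",cv2.resize(a,(800,320))[:,:,::-1])
```

```text
14.2083 [-0.11 -0.44 -2.6 ]
15.4333 [ 0.39 -0.17 -1.93]
```

View pics/tip33.png

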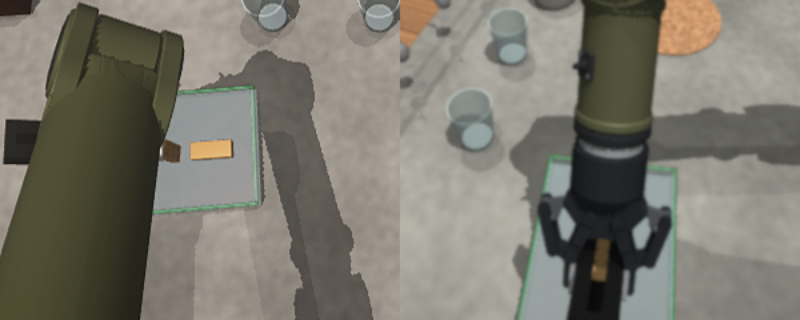

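The second bar at (170,152) has not moved, so it is probably propped between the tray and the lip, with the third behind it. I'll draw back and up.

Run:
```python
from h import *
from cell import bot,imaging
for b,z,t,w in((.07,.10,33,.5),(.07,.10,36,.6)):
    p,rv=mouthpose(b,z,t);bot.movel(p,rate=.04,attitude=rv);bot.wait(w)
    print(bot.read_time(),bot.read_contact_force().round(2))
a=[imaging.grab_frame(n)["img"] for n in("top","side","wrist")]
cv2.imwrite("pics/tip36.png",cv2.resize(np.hstack([a[0][120:360,0:300],a[1][180:420,130:430],cv2.resize(a[2],(320,240))]),(800,209))[:,:,::-1])
```

```text
16.9 [ 0.12  1.06 -1.91]
17.7583 [ 0.81 -0.36 -2.17]
```

View pics/tip36.png

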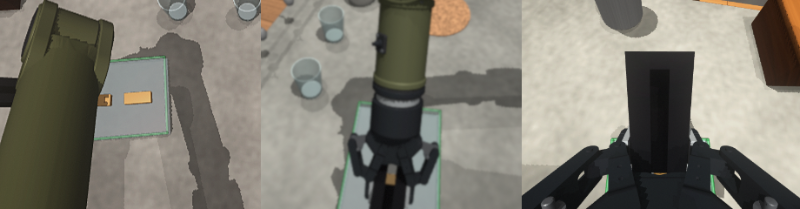

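The rear half of the slot is now empty. One bar is clear in the tray and another is partly hidden by the arm. I'll tip to 40°, wait, then raise a little for a clearer look.

Run:
```python
from h import *
from cell import bot,imaging
for b,z,t,w in((.075,.105,40,.7),(.09,.14,40,.3)):
    p,rv=mouthpose(b,z,t);bot.movel(p,rate=.05,attitude=rv);bot.wait(w)
    print(bot.read_time(),bot.read_contact_force().round(2))
a=[imaging.grab_frame(n)["img"] for n in("top","side","wrist")]
cv2.imwrite("pics/tip40.png",np.vstack([np.hstack([cv2.resize(a[0][150:310,50:250],(400,320)),cv2.resize(a[1][260:420,200:400],(400,320))]),np.hstack([cv2.resize(a[2],(373,280)),np.zeros((280,427,3),np.uint8)])])[:,:,::-1])
```

```text
18.9167 [-0.42 -0.74 -0.88]
20.125 [ 0.38 -0.29 -2.63]
```

View pics/tip40.png

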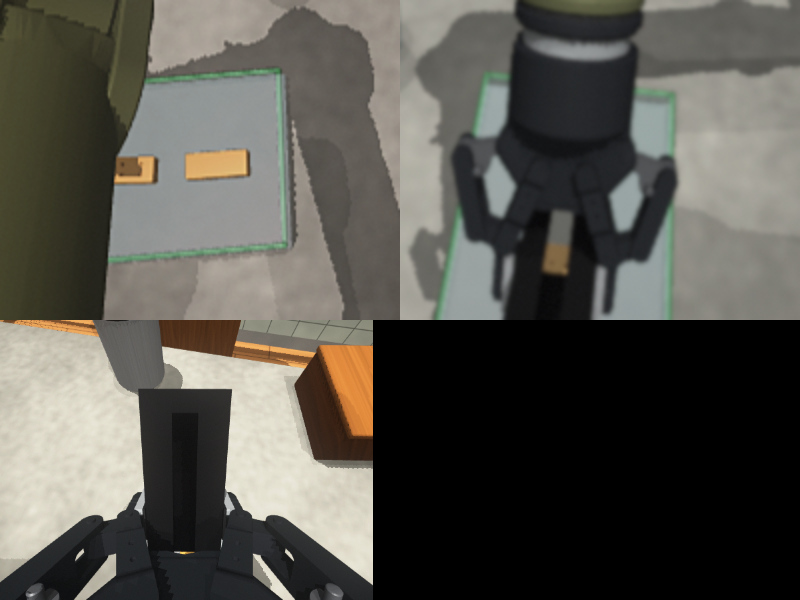

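Run:
```python
from h import *
from cell import bot,imaging
C,_=tool(YT,np.radians(40)); ax=np.array([np.cos(YT),np.sin(YT),0])
lip=TC+.09*ax+[0,0,.14]; 
for n in("top","side"):
    f=imaging.grab_frame(n);E,K=f["extrinsics"],f["K"]
    def pr(P):
        c=E[:3,:3]@P+E[:3,3];return (K[0,0]*c[0]/-c[2]+K[0,2]).round(1),(K[1,2]-K[1,1]*c[1]/-c[2]).round(1)
    print(n,"lip",pr(lip),"roof edge",pr(lip+C.apply([0,0,.056])),"slotnear",pr(lip+C.apply([.02,0,.056])),"slotfar",pr(lip+C.apply([.13,0,.056])))
    a=f["img"][222:246,100:135] if n=="top" else None
    if n=="top":
        print(a[8:16,::1].sum(2)//3)
        m=((a[...,0].astype(int)-a[...,2])>35);print(m.astype(int))
        from cell import job
        p=ray(f,[[114,233],[125,233]],.02);print(p.round(3), ray(f,[[142,232],[174,232]],.02).round(3))
```

```text
top lip (np.float64(60.0), np.float64(227.6)) roof edge (np.float64(68.1), np.float64(221.9)) slotnear (np.float64(55.2), np.float64(221.3)) slotfar (np.float64(-24.8), np.float64(217.7))
[[ 35  35  35  35  35  33  32  37  89  90  89  89  87  88  88  88  89  88
   78 168 158 165 164 164 164 170 151  62  39 116 147 147 147 146 147]
 [ 35  35  35  36  34  35  31  38  89  93  73  62  88  90  88  91  90  88
   81 160 115 148 163 164 164 174 148  60  42 137 150 148 147 147 148]
 [ 37  35  37  37  35  37  32  38  89  93  72  47  86  89  88  89  89  90
   83 113 123 156 164 164 165 175 145  60  41 150 151 148 146 148 149]
 [ 36  35  34  34  34  34  30  47  90  91  86  77  89  90  90  89  90  89
   88  84 109 166 167 164 166 176 142  63  42 150 151 147 146 148 148]
 [ 35  36  34  32  36  33  30  52  90  91  90  90  90  88  89  88  89  90
   89  85  75 165 168 164 168 176 136  62  43 148 151 147 148 148 148]
 [ 37  35  36  35  34  34  30  64  88  90  89  89  90  90  89  89  89  90
   89  87  78 168 170 165 167 176 131  60  41 149 152 147 148 148 148]
 [ 35  35  34  36  35  32  26  68  87  87 
[... 1579 characters left out ...]
1 1 1 1 1 1 1 1 1 1 1 1 1 1 1 1 1 1 1 1 0 0 0 0 0 0 0 0]
 [0 0 0 0 0 0 0 1 1 1 1 1 1 1 1 1 1 1 1 1 1 1 1 1 1 1 0 0 0 0 0 0 0 0 0]
 [0 0 0 0 0 0 0 0 0 0 0 0 0 0 0 0 0 0 0 0 0 0 0 0 0 0 0 0 0 0 0 0 0 0 0]
 [0 0 0 0 0 0 0 0 0 0 0 0 0 0 0 0 0 0 0 0 0 0 0 0 0 0 0 0 0 0 0 0 0 0 0]
 [0 0 0 0 0 0 0 0 0 0 0 0 0 0 0 0 0 0 0 0 0 0 0 0 0 0 0 0 0 0 0 0 0 0 0]
 [0 0 0 0 0 0 0 0 0 0 0 0 0 0 0 0 0 0 0 0 0 0 0 0 0 0 0 0 0 0 0 0 0 0 0]]
[[0.507 0.326 0.02 ]
 [0.51  0.303 0.02 ]] [[0.517 0.268 0.02 ]
 [0.526 0.201 0.02 ]]
side lip (np.float64(278.4), np.float64(393.8)) roof edge (np.float64(281.8), np.float64(356.8)) slotnear (np.float64(280.8), np.float64(364.0)) slotfar (np.float64(273.6), np.float64(415.6))
```

The dark patch is only a shadow, since its edges are crisp and the lip projects elsewhere. The slot shows the tray floor through the mouth, so nothing is blocking it. I'll level up, move clear of the tray, and look at the tray and the slot.

Run:
```python
from h import *
from cell import bot,imaging
p,rv=mouthpose(.09,.14,12);bot.movel(p,rate=.06,attitude=rv)
p,rv=mouthpose(.09,.15,0);bot.movel(p,rate=.06,attitude=rv)
_,rv=tool(np.radians(50));bot.movel([.53,-.02,.17],rate=.2,attitude=rv)
print(bot.read_time(),bot.read_contact_force().round(2))
fs=[imaging.grab_frame(n) for n in("top","side")];a=[f["img"] for f in fs]
f=fs[0];h=cv2.cvtColor(f["img"],cv2.COLOR_RGB2HSV).astype(int);H,S,V=h[...,0],h[...,1],h[...,2]
print("tray",rect(ray(f,contour(big((S>60)&(H>45)&(H<90)&(V>60),(60,175,205,295))),.03)))
cv2.imwrite("pics/after.png",np.vstack([cv2.resize(a[0][150:310,50:450],(800,320)),np.hstack([a[1][140:420,150:550],np.zeros((280,400,3),np.uint8)])])[:,:,::-1])
```

```text
24.0583 [ 0.09  0.45 -2.19]
tray (array([459.9, 276.8]), array([ 86.8, 246.9]), 11.4)
```

View pics/after.png

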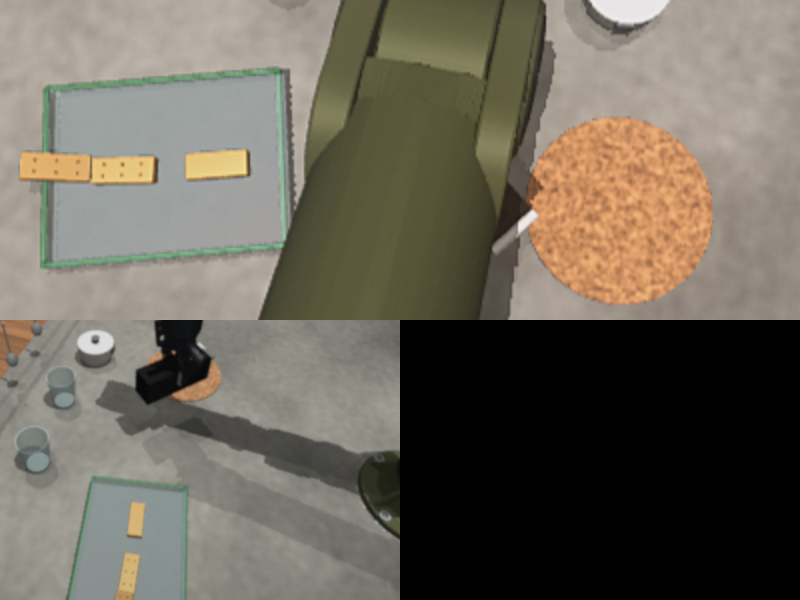

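One problem: two bars lie in the tray, but the third is perched across the left rim (crop x 20–90, rim at 45) and overhangs the outside. It has to go fully in before the caddy goes back. I'll nudge it in gently with the lower edge of the caddy's mouth end, after measuring its ends.

Run:
```python
from h import *
from cell import bot,imaging,ik
f=imaging.grab_frame("top");h=cv2.cvtColor(f["img"],cv2.COLOR_RGB2HSV).astype(int);H,S,V=h[...,0],h[...,1],h[...,2]
m=((H>8)&(H<28)&(S>80)&(V>120)).astype(np.uint8)
ax=np.array([np.cos(YT),np.sin(YT)]);ay=np.array([-ax[1],ax[0]])
def loc(p): return np.c_[(p[:,:2]-TC[:2])@ax,(p[:,:2]-TC[:2])@ay]*1000
xs=np.arange(55,180)
print([(x,int(m[215:255,x].sum()),int(f["img"][226:240,x].mean())) for x in range(57,132)])
for nm,(a,b),z in(("bar3",(56,94),.045),("bar2",(97,132),.02),("bar1",(138,178),.02)):
    k=m[205:262,a:b];pts=np.argwhere(k)[:,::-1]+[a,205];r=cv2.minAreaRect(pts.astype(np.float32));bx=cv2.boxPoints(r)
    print(nm,np.round(r[0],1),np.round(r[1],1),round(r[2],1),loc(ray(f,bx,z)).round(0).tolist())
for b,t in((.18,5),(.107,5)):
    p,rv=mouthpose(b,.038,t);print(p.round(3),ik(p,rv))
```

```text
[(57, 0, 161), (58, 0, 162), (59, 2, 148), (60, 13, 169), (61, 14, 167), (62, 14, 167), (63, 14, 166), (64, 14, 166), (65, 14, 167), (66, 14, 159), (67, 14, 154), (68, 14, 165), (69, 14, 167), (70, 14, 166), (71, 14, 166), (72, 14, 167), (73, 14, 166), (74, 14, 166), (75, 14, 163), (76, 13, 163), (77, 14, 157), (78, 14, 152), (79, 14, 165), (80, 14, 167), (81, 14, 165), (82, 14, 165), (83, 14, 165), (84, 14, 167), (85, 14, 167), (86, 14, 166), (87, 14, 167), (88, 14, 152), (89, 14, 160), (90, 14, 168), (91, 14, 168), (92, 14, 168), (93, 14, 170), (94, 13, 166), (95, 4, 103), (96, 13, 178), (97, 13, 180), (98, 13, 176), (99, 13, 177), (100, 13, 175), (101, 13, 160), (102, 13, 170), (103, 13, 178), (104, 13, 178), (105, 13, 178), (106, 13, 178), (107, 13, 178), (108, 14, 179), (109, 14, 181), (110, 14, 169), (111, 14, 164), (112, 14, 180), (113, 14, 181), (114, 14, 181), (115, 14, 179), (116, 14, 180), (117, 14, 180), (118, 14, 182), (119, 14, 175), (120, 14, 164), (121, 14, 177), (122, 14, 179), (123, 14, 180), (124, 14, 181), (125, 14, 189), (126, 13, 153), (127, 0, 88), (128, 0, 83), (129, 0, 156), (130, 0, 161), (131, 0, 159)]
bar3 [ 76.3 233. ] [34.1 13.9] 3.2 [[141.0, 4.0], [140.0, -25.0], [71.0, -15.0], [72.0, 13.0]]
bar2 [111.5 234.5] [13. 29.] 90.0 [[75.0, -18.0], [14.0, -12.0], [14.0, 15.0], [75.0, 10.0]]
bar1 [158.  231.9] [13.3 30.9] 86.2 [[-20.0, -13.0], [-85.0, -12.0], [-86.0, 16.0], [-22.0, 15.0]]
[0.457 0.534 0.077] [-1.09837207  0.52606371  0.31189149  1.54691218 -0.26084305  1.05361019
 -0.48675646]
[0.473 0.463 0.077] [-1.01977957  0.45045051  0.30958513  1.6550947  -0.24483019  1.02401099
 -0.39960397]
```

The third bar measures short in plan once corrected for height, at back ≈ 82–135 mm. So its inner end is on the tray floor and it leans about 30° on the rim. A horizontal push on its outer end with the mouth lip 4–5 mm above the rim should slide it in.

Run:
```python
from h import *
from cell import bot,imaging
ax=np.array([np.cos(YT),np.sin(YT)]);ay=np.array([-ax[1],ax[0],0])
off=-.008*ay
def g(b,z,rate,**k):
    p,rv=mouthpose(b,z,5);return bot.movel(p+off,rate=rate,attitude=rv,**k)
g(.18,.12,.25); print(bot.read_time())
g(.175,.039,.08); print(bot.read_tool_pos())
print(g(.104,.039,.035,stop_force=10),bot.read_time(),bot.read_contact_force().round(2))
g(.125,.10,.08)
g(.125,.14,.12)
fs=[imaging.grab_frame(n) for n in("top","side")]
print(bot.read_time())
cv2.imwrite("pics/push.png",np.hstack([cv2.resize(fs[0]["img"][150:310,20:220],(400,320)),cv2.resize(fs[1]["img"][260:420,180:380],(400,320))])[:,:,::-1])
```

```text
26.6
[0.46652286 0.53126286 0.07833691]
False 29.9417 [-0.07 -0.47 -1.46]
31.4833
```

View pics/push.png

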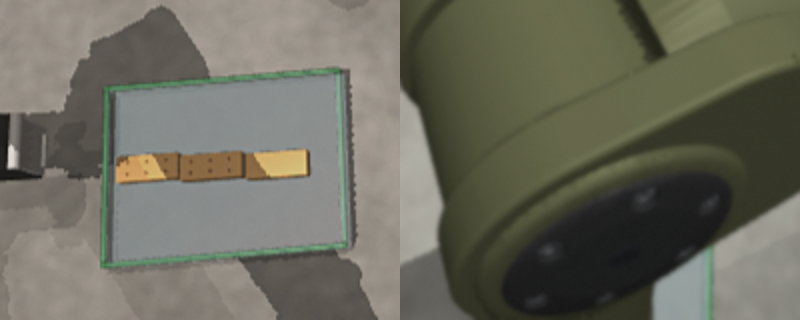

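All three bars now lie flat in a row inside the tray (crop x 117–308), and the tray has not moved. Next I'll put the caddy back on the mat.

Run:
```python
from h import *
from cell import bot,imaging,set_gripper
_,rv=tool(np.radians(20.4)); X=np.array([.535,-.190,0])
bot.movel(X+[0,0,.13],rate=.2,attitude=rv); print(bot.read_time())
bot.movel(X+[0,0,.05],rate=.08); bot.wait(.2)
print(bot.movel(X+[0,0,.040],rate=.015,stop_force=4),bot.read_tool_pos(),bot.read_contact_force().round(2),bot.read_time())
set_gripper(.7); set_gripper(1.0)
bot.movel(X+[0,0,.16],rate=.1); print(bot.read_time())
bot.reach([.45,.02,.25],rv)
f=imaging.grab_frame("top");print(bot.read_time())
np.savez("end.npz",img=f["img"],K=f["K"],extrinsics=f["extrinsics"]);cv2.imwrite("pics/end.png",f["img"][:,:,::-1])
h=cv2.cvtColor(f["img"],cv2.COLOR_RGB2HSV).astype(int);H,S,V=h[...,0],h[...,1],h[...,2]
c=contour(big(V<60,(325,195,400,295)));print("black@64",rect(ray(f,c,.064)),c.min(0),c.max(0))
fl=big((V>170)&(S<40),(345,265,400,300));p=np.argwhere(fl)[:,::-1];print("flap",p.mean(0),ray(f,p,.06).mean(0).round(3))
sl=((H>10)&(H<30)&(S>90)&(V>140));print("slot/tray bars",sl[215:255,60:200].sum())
cv2.imwrite("pics/endcrop.png",np.hstack([cv2.resize(f["img"][160:310,60:210],(400,400)),cv2.resize(f["img"][180:310,300:430],(400,400))])[:,:,::-1])
```

```text
35.0167
True [ 0.53487784 -0.18992123  0.04038762] [0.42 0.9  3.88] 36.9833
39.0
40.0167
black@64 (array([ 527.8, -162.8]), array([148. ,  12.1]), 18.5) [339 216] [360 289]
flap [372.72897196 288.85981308] [ 0.463 -0.217  0.06 ]
slot/tray bars 526
```

View pics/endcrop.png

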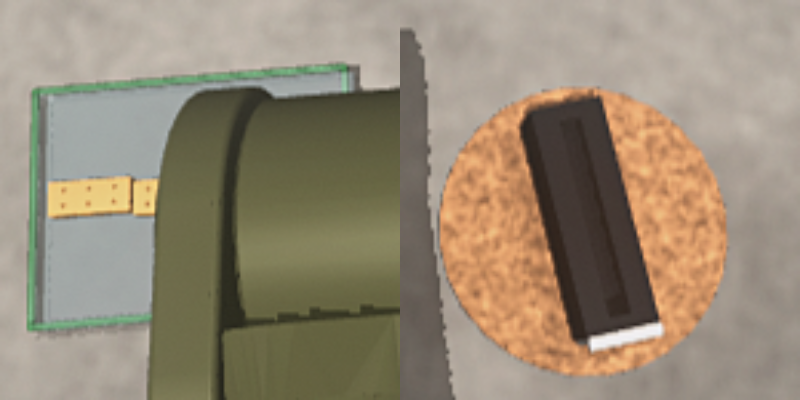

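The caddy stands upright and empty in the middle of the mat with its flap shut, and the bars are in the tray. The arm is clear, so I'll hand in.

```bash
python3 -c "
from cell import job;print(job.job_done())"
```

```text
the job is handed in; nothing more can be done
None
```

I handed the job in at about 40 s: all three shortbread fingers are flat in the tray and the empty caddy is upright in the middle of its mat, but the third landed across the tray rim while tipping (40° at most), and I nudged it in with the caddy's mouth end before putting the caddy back.

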